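# Fill the breakfast caddy

### The job

Get the wooden breakfast caddy ready for the table: stand the pepper mill in the compartment with the tallest walls, then along the row as the walls step down the jam jar, the salt shaker and, in the lowest compartment, the egg cup, each upright on the compartment's floor and set down rather than dropped. The two green-capped spice jars and the candle glass do not go to the table: leave them standing where they are.

Things in the scene. Friction and masses are not known exactly. Their poses are not given: they have to be found in the camera images.
- pepper_mill: Turned dark-wood pepper mill, 170 mm tall, 0.18 kg: waisted body 58 mm across at the foot; round head 49 mm across from 123 to 159 mm, to grip it by; small metal knob on top. Loose, upright; origin: centre of its underside, z up. Its compartment: centre at caddy y = +0.1155 m, 76 mm long, walls and divider 84 mm high.
- jam_jar: Jam jar: glass, red contents, fruit label, red lid (fixed), 65 mm across, 97 mm tall, 0.36 kg. Loose, upright; origin: centre of its underside, z up. Its compartment: centre at caddy y = +0.0285 m, 84 mm long, side walls 56 mm high, dividers 84 (mill side) and 56 mm.
- salt_shaker: Glass salt shaker, white salt, pale domed metal top with holes, 90 mm tall, 0.1 kg; body 44 mm across up to 70 mm, top 34 mm across. Loose, upright; origin: centre of its underside, z up. Its compartment: centre at caddy y = -0.0515 m, 62 mm long, side walls 44 mm high, dividers 56 (jam side) and 44 mm.
- egg_cup: Turned light-wood egg cup with a waist, 47 mm across, 58 mm tall, 0.05 kg; grip it by the bowl, its upper half. Loose, upright; origin: centre of its underside, z up. Its compartment: centre at caddy y = -0.1215 m, 64 mm long, walls 28 mm high, divider on the salt side 44 mm.
- breakfast_caddy: Open wooden caddy, fixed, 98 mm wide (x), 323 mm long (y); origin: centre of its underside, z up. One row of four compartments at x = 0, each 82 mm wide, floor 9 mm above the worktop; outer walls 8, dividers 7 mm thick. Walls step down along -y: mill, jam, salt, egg cup compartment (centres: see each thing). Hand slot in the tall +y end; ledge on the -y end stands out 13 mm.
- spice_jar_a: Spice jar for cooking, does not belong: glass with a paper label and green plastic cap, 46 mm across, 106 mm tall. Loose, upright; origin: centre of its underside, z up.
- spice_jar_b: A second spice jar of the same shape and size, 46 mm across, 106 mm tall, green cap; does not belong. Loose, upright; origin: centre of its underside, z up.
- candle: Candle in an open glass without a lid, pink wax in its lower half, 76 mm across, 90 mm tall; looks a little like the jam but does not belong. Loose, upright; origin: centre of its underside, z up.
Not all that is in view belongs to the job. Leave any turquoise or yellow look-alike of the salt_shaker alone.

How it is judged:
At the end, for the whole second after the job is handed in: Mill, jam, salt and egg cup each stand in their own compartment: on its floor within 5 mm, centre within 12 mm along the caddy (across: mill 15, jam 12, others 21 mm), upright within 0.12 rad, released, at rest. Spice jars and candle upright within 25 mm of where they stood (x of pepper_mill in the frame of breakfast_caddy between -0.015 and 0.015 m and y of pepper_mill in the frame of breakfast_caddy between 0.1035 and 0.1275 m and z of pepper_mill in the frame of breakfast_caddy between 0.004 and 0.014 m and angle between each of pepper_mill, jam_jar, salt_shaker, egg_cup, spice_jar_a, spice_jar_b, candle's own z axis and vertical below 0.12 rad and linear speed of each of pepper_mill, jam_jar, salt_shaker, egg_cup below 0.02 m/s and x of jam_jar in the frame of breakfast_caddy between -0.012 and 0.012 m and y of jam_jar in the frame of breakfast_caddy between 0.016 and 0.041 m and z of jam_jar in the frame of breakfast_caddy between 0.004 and 0.014 m and x of salt_shaker in the frame of breakfast_caddy between -0.022 and 0.022 m and y of salt_shaker in the frame of breakfast_caddy between -0.0635 and -0.0395 m and z of salt_shaker in the frame of breakfast_caddy between 0.004 and 0.014 m and x of egg_cup in the frame of breakfast_caddy between -0.021 and 0.021 m and y of egg_cup in the frame of breakfast_caddy between -0.1335 and -0.1095 m and z of egg_cup in the frame of breakfast_caddy between 0.004 and 0.014 m and distance of each of spice_jar_a, spice_jar_b, candle from where it was at the start of the episode below 0.025 m); the robot touches nothing.
It fails at once if the pepper mill is dropped into the caddy (falls more than about 4 cm) (horizontal distance between pepper_mill and breakfast_caddy below 0.16 m and height (world z) of pepper_mill below 0.07 m and linear speed of pepper_mill above 0.9 m/s).
It fails at once if the jam jar is dropped into the caddy (falls more than about 4 cm) (horizontal distance between jam_jar and breakfast_caddy below 0.16 m and height (world z) of jam_jar below 0.07 m and linear speed of jam_jar above 0.9 m/s).
It fails at once if the salt shaker is dropped into the caddy (falls more than about 4 cm) (horizontal distance between salt_shaker and breakfast_caddy below 0.16 m and height (world z) of salt_shaker below 0.07 m and linear speed of salt_shaker above 0.9 m/s).
It fails at once if the egg cup is dropped into the caddy (falls more than about 4 cm) (horizontal distance between egg_cup and breakfast_caddy below 0.16 m and height (world z) of egg_cup below 0.07 m and linear speed of egg_cup above 0.9 m/s).
It also fails if it takes over 128 s, if anything falls off the work surface, if the arm or the gripper's body presses on something with over 40 N, if the wrist force passes 120 N, or if a joint passes its speed limit or range.

### The arm

A 6-joint arm with a two-finger parallel gripper is mounted at the origin on a cart in front of the work surface, level with it; the furniture and walls round the work are solid. World frame = base frame: x ahead of the robot, y to its left, z up, the work surface at z = 0. Lengths are in m, angles in rad, forces in N, time in s.
With the tool pointing down it reaches from about 0.35 to 0.775 m from the base axis. Payload 7.3 kg.
Tool frame: the origin (TCP) lies at the centre of the arm's flange, where the gripper is bolted on; the fingertips stand 178 mm ahead of it and the grasp point (between the pads) lies 159 mm ahead of it (robot.grip_point_offset is the z of the grasp point in the tool frame, in m); z points along the fingers, y is the line along which they close (so a half turn about z gives the same grasp; the last joint's range is limited). The gripper opens to 92 mm and grips with 3 to 60 N. Pads are 19 mm wide; open, the fingers measure 130 mm over their backs; the gripper's body (75 mm by 190 mm) begins 47 mm behind the grasp point.
Start: joints at [-1.419, 0.342, 1.524, -0, 1.275, -0.146], TCP at [0.154, -0.502, 0.405] pointing down, gripper open.
Joint ranges: [-2.53, 2.53], [-0.77, 2.02], [0.04, 2.7], [-1, 4.14], [0.28, 2.66], [-3.11, 3.11]. Speed limits (rad/s): [2.57, 2.57, 3.14, 3.14, 3.14, 3.14].

### API

Orientations are given as a unit quaternion [w, x, y, z].
In Python, from cell import robot gives the robot as it stands. The module is installed in compiled form; this text tells all that it offers.
- The arm moves only by the shell command python3 -m jog 'ROWS' [FORCE]. ROWS is a JSON object of lists of equal length, an entry for each row: "rotation": the turn, a rotation vector about the tool's x, y, z scaled (see below), a list of three; "xyz": the shift along the tool's x, y, z scaled (see below), a list of three; "fingers": the opening, from -1 (shut) to 1 (fully open). In form: {"rotation": [[ax, ay, az], ...], "xyz": [[x, y, z], ...], "fingers": [fingers, ...]}. A call has 1 to 8 rows; each row shifts and turns the commanded pose from where the row before left it, along the tool's axes as they then stand; what a row does not reach is not made up. The controller multiplies each number of a shift by 40 mm and each number of a turn by 30 degrees. A row lasts 1/10 s, in which the tool goes at most 50 mm and 8.59 degrees, less where a joint would pass 70% of its speed; a pose out of reach is approached as far as the arm can. A call with a number of a shift or a turn outside -1 to 1 is refused whole. A call with a gripper value outside its range is refused whole. The fingers move at their own pace and stop on an object; FORCE is the grip in N (left out, the last holds). Time passes only in rows, so rows that do not move let the fingers close. It gives the time, the measured TCP pose, the force, the opening and the grip force at its end, in the units of the state.
- robot.state(): the state, without advancing time (a new reading comes with each control period).
- robot.read_camera(name): name is "side" or "top"; returns a dict with "image" (400x640x3 uint8, red, green, blue), "camera_matrix" (3x3 intrinsics, pixels), "world_to_cam" (4x4, takes a point from world to camera coordinates). Camera axes: x right, y up, looking along -z (the intrinsics and any distortion apply to the point x, -y, -z); pixel columns grow to the right and rows downward; lengths in m; the calibration is good to about 2 mm. A picture is of the moment at which its call begins. There is no depth.
- robot.finish_job(): hands the job in; it is judged then, once.
The state is a dict: "clock": time; "qpos": joint angles; "dq": joint speeds; "joint_efforts": joint torques, N m; "tool_pos": TCP position; "tool_rot": TCP orientation; "force": force on the tool from outside, world axes, zero at the start; "moment": the same for the moment, N m; "opening": opening from 0.0 (shut) to 1.0 (fully open); "grasp_force": force on a finger pad.
Only numpy, scipy, OpenCV 4.12 (cv2) and the standard library are available. Lean on these libraries where they do the work, as an engineer would, in place of code of your own. Each camera call takes 0.05 s, during which the arm holds its last target. There are 200 camera calls.

## Working session

There is one attempt and no reset: what is moved stays moved. The work goes in short steps, Python scripts to look and compute and a shell command to move; the robot and the scene stay as the last step left them, time stands still between calls to the robot, and variables do not carry over. Pictures are saved under pics/ and viewed, at most 14 in all, crops included, and the job is handed in when it is done.

```bash
mkdir -p pics; cat > h.py <<'E'
import numpy as np, cv2
from cell import robot
def snap(n,f=None):
    d=robot.read_camera(n)
    if f: cv2.imwrite('pics/'+f,d['image'][:,:,::-1])
    return d
E
python3 - <<'E'
from h import *
for n in('top','side'):
    d=snap(n,n+'0.png'); np.savez(n+'0.npz',**d)
    print(d['camera_matrix'].round(1).tolist(),d['world_to_cam'].round(3).tolist(),[k for k in d])
print(robot.state())
E
```

```text
[[447.8, 0.0, 317.1], [0.0, 447.8, 192.8], [0.0, 0.0, 1.0]] [[0.016, -1.0, -0.003, 0.043], [0.978, 0.015, 0.208, -0.574], [-0.208, -0.007, 0.978, -0.914], [0.0, 0.0, 0.0, 1.0]] ['image', 'camera_matrix', 'world_to_cam']
[[414.6, 0.0, 318.9], [0.0, 414.6, 201.5], [0.0, 0.0, 1.0]] [[0.986, -0.164, 0.011, -0.56], [0.102, 0.662, 0.743, -0.125], [-0.129, -0.731, 0.67, -0.888], [0.0, 0.0, 0.0, 1.0]] ['image', 'camera_matrix', 'world_to_cam']
{'clock': 0.1, 'qpos': array([-1.41899142e+00,  3.42660549e-01,  1.52490572e+00,  1.83310215e-06,
        1.27543510e+00, -1.45976032e-01]), 'dq': array([-0.00075137, -0.00171186, -0.00256895, -0.00018036, -0.00175547,
        0.00039343]), 'joint_efforts': array([ 2.30572623e-03, -4.32002306e+01, -2.44694424e+01,  7.19698844e-02,
        5.25782711e-02, -5.15541547e-05]), 'tool_pos': array([ 0.15405011, -0.50176555,  0.40411591]), 'tool_rot': array([-7.04358079e-04,  9.88936070e-01,  1.48340665e-01, -1.17613415e-06]), 'force': array([ 0.37355492,  0.31707434, -0.11888376]), 'moment': array([ 0.04052426, -0.02153532,  0.0023509 ]), 'grasp_force': 0.0, 'opening': 0.9983795619684421}
```

View pics/top0.png

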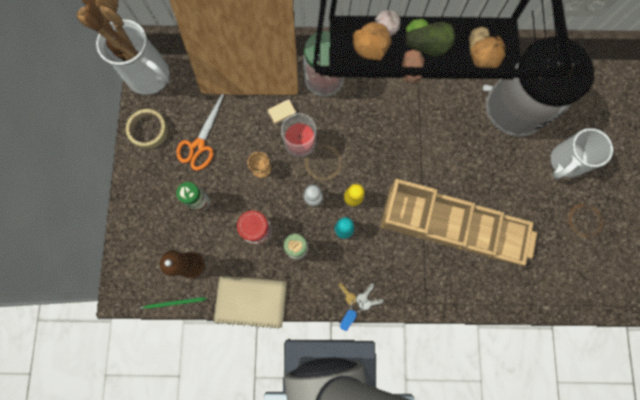

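View pics/side0.png

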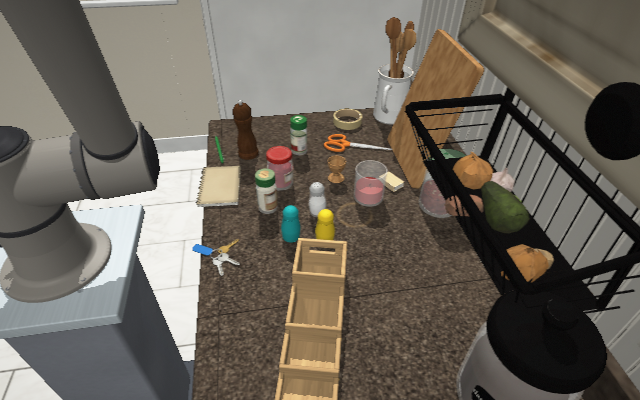

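Candidates in the top view: the salt could be white (313,195), turquoise (344,228) or yellow (355,195). The jam could be the red lid (253,225) or the open candle glass (299,133). The mill is at (174,263), the egg cup at (259,163), and the green-capped spice jars at (188,193) and (295,245). By the description I choose white for the salt and the red lid for the jam. The caddy runs from its tall end (397,200) to its low end (525,245). Close crops next.

```bash
python3 - <<'E'
import cv2
a=cv2.imread('pics/top0.png');b=cv2.imread('pics/side0.png')
R=lambda i,x0,x1,y0,y1,s:cv2.resize(i[y0:y1,x0:x1],None,fx=s,fy=s,interpolation=cv2.INTER_CUBIC)
cv2.imwrite('pics/c1.png',R(a,150,370,110,280,3.5))
cv2.imwrite('pics/c2.png',R(a,370,550,165,275,4))
cv2.imwrite('pics/c3.png',R(b,225,395,95,250,3.8))
cv2.imwrite('pics/c4.png',R(b,260,370,230,400,3.5))
E
```

```text
(no output)
```

View pics/c1.png

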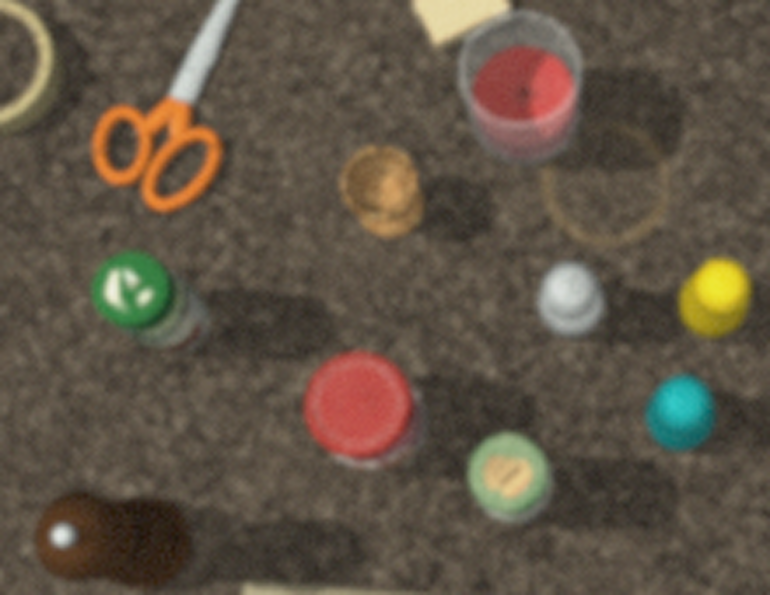

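View pics/c2.png

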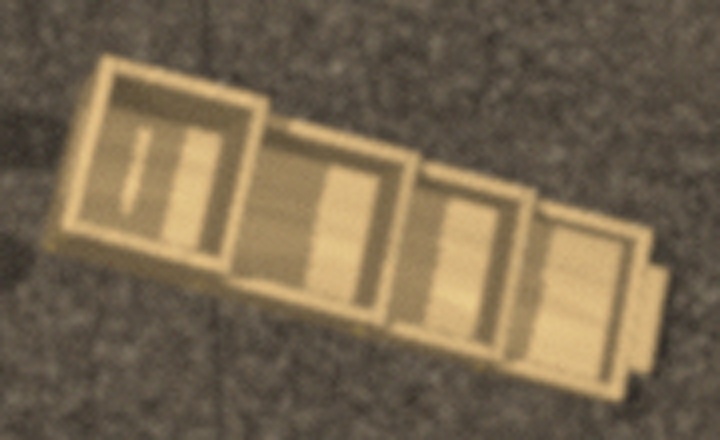

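View pics/c3.png

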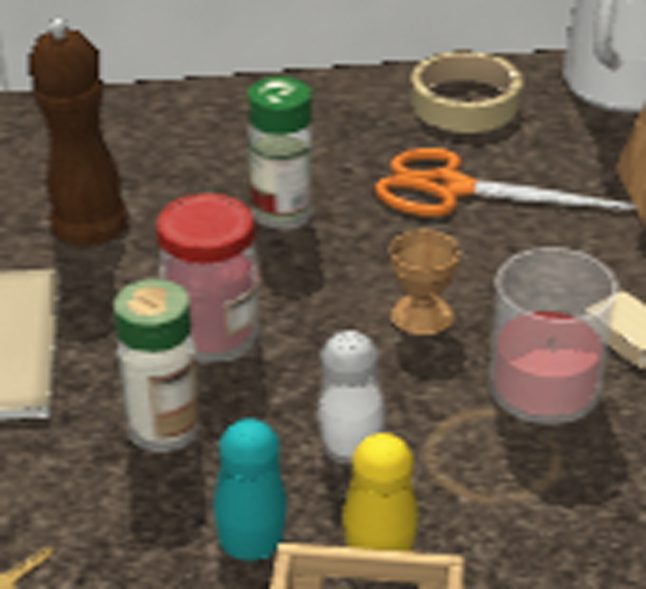

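View pics/c4.png

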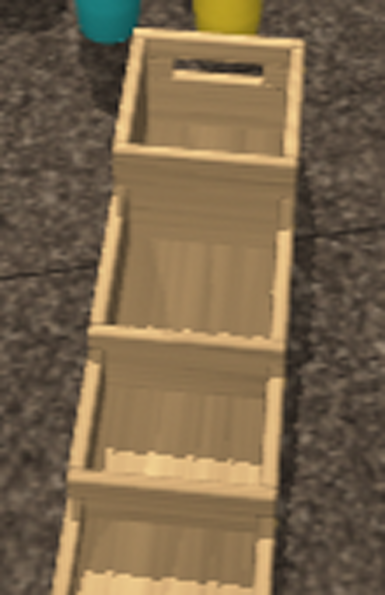

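c1: salt white (571,282), jam lid (358,404), mill knob (62,535), egg rim (381,182), all clearly distinguishable from the turquoise and yellow shakers and the candle. c3 shows the same things from the side. c2 and c4 give the caddy rim corners. Now to triangulate.

```bash
python3 - <<'E'
from h import *
from scipy.optimize import least_squares
T,S=np.load('top0.npz'),np.load('side0.npz')
def proj(d,p):
    c=(d['world_to_cam']@np.append(p,1))[:3]; K=d['camera_matrix']
    return np.array([K[0,0]*c[0]/-c[2]+K[0,2],K[1,1]*-c[1]/-c[2]+K[1,2]])
px=lambda p,s,o:(np.array(p)+.5)/s-.5+o
def tri(t,s): 
    r=least_squares(lambda p:np.r_[proj(T,p)-t,proj(S,p)-s],[.5,0,.05]); return r.x,abs(r.fun).max()
def fz(t,z): return least_squares(lambda p:proj(T,[p[0],p[1],z])-t,[.5,0]).x
O=dict(mill=((62,535),(59,25),.169),jam=((358,404),(207,212),.097),salt=((571,282),(350,345),.088),egg=((381,182),(425,248),.058),candle=((520,72),(556,280),.09),spA=((131,288),(279,92),.106),spB=((509,474),(152,299),.106),turq=((681,402),(250,430),.085),yel=((722,285),(383,444),.085))
for k,(a,b,z) in O.items():
    t=px(a,3.5,(150,110)); x,e=tri(t,px(b,3.8,(225,95))); print(k,x.round(4),'res',e.round(2),'topz',fz(t,z).round(4))
C=dict(NL=((65,230),(135,30)),FL=((104,58),(303,40)),NR=((229,270),(114,152)),FR=((268,98),(297,157)))
P={}
for k,(a,b) in C.items():
    t=px(a,4,(370,165)); x,e=tri(t,px(b,3.5,(260,230))); print(k,x.round(4),e.round(2),fz(t,.084).round(4)); P[k]=fz(t,.084)
q=[(652,228),(622,400)]
for a,z in zip(q,(.028,.028)): P[a]=fz(px(a,4,(370,165)),z); print(a,P[a].round(4))
# fit caddy pose (centre, yaw) to rim corners from top
L=[(-.049,.1615),(.049,.1615),(-.049,.0705),(.049,.0705),(.049,-.1615),(-.049,-.1615)]
W=np.array(list(P.values()))
R=lambda a:np.array([[np.cos(a),-np.sin(a)],[np.sin(a),np.cos(a)]])
f=lambda v:(np.array(L)@R(v[2]).T+v[:2]-W).ravel()
r=least_squares(f,[.5,-.3,0.2]); print('caddy',r.x,(r.fun*1000).round(1))
for n,y in(('mill',.1155),('jam',.0285),('salt',-.0515),('egg',-.1215)): print(n,(R(r.x[2])@[0,y]+r.x[:2]).round(4), np.linalg.norm(R(r.x[2])@[0,y]+r.x[:2]).round(3))
E
```

```text
mill [0.4134 0.3302 0.1662] res 0.3 topz [0.4129 0.3292]
jam [0.4959 0.1843 0.1042] res 0.82 topz [0.4955 0.1853]
salt [0.5726 0.0613 0.0853] res 0.41 topz [0.5729 0.0612]
egg [0.6421 0.1827 0.061 ] res 0.27 topz [0.6424 0.1832]
candle [0.7061 0.095  0.0925] res 0.7 topz [0.7054 0.0952]
spA [0.5618 0.3217 0.1063] res 0.25 topz [0.5614 0.3217]
spB [0.4556 0.0948 0.1076] res 0.49 topz [0.4548 0.0948]
turq [ 0.5023 -0.0055  0.086 ] res 0.57 topz [ 0.5012 -0.0056]
yel [ 0.574  -0.0301  0.0875] res 0.71 topz [ 0.573  -0.0303]
NL [ 0.5085 -0.093   0.0825] 0.29 [ 0.5077 -0.0928]
FL [ 0.6018 -0.1154  0.0825] 0.37 [ 0.6006 -0.1151]
NR [ 0.4875 -0.1781  0.0827] 0.32 [ 0.488  -0.1778]
FR [ 0.5799 -0.2006  0.0882] 0.37 [ 0.58   -0.2017]
(652, 228) [ 0.5219 -0.4262]
(622, 400) [ 0.4273 -0.402 ]
caddy [ 0.51506251 -0.25869335 -0.25175902] [ 0.2  2.7  2.2  0.6 -2.8 -0.4  0.1 -0.9  0.3 -1.1  0.  -0.9]
mill [ 0.5438 -0.1468] 0.563
jam [ 0.5222 -0.2311] 0.571
salt [ 0.5022 -0.3086] 0.589
egg [ 0.4848 -0.3764] 0.614
```

All heights and sizes check out: jam 104 vs 97 mm, salt 85 vs 88, egg 61 vs 58, rim 83 vs 84, and residuals are under 1 px. First I turn the fingers so they close along world x.

```bash
cat > st.py <<'E'
import sys; from h import *
from scipy.spatial.transform import Rotation as Ro
# usage: st.py x y zgrip theta : what is left to go, in tool units (shift/40mm, turn/30deg)
s=robot.state(); q=s['tool_rot']; R=Ro.from_quat(np.r_[q[1:],q[0]]).as_matrix(); p=s['tool_pos']
th=np.arctan2(R[1,1],R[0,1]); g=p+R[:,2]*robot.grip_point_offset
print('t',round(s['clock'],1),'grip',g.round(4),'th',th.round(3),'tilt',np.arccos(-R[2,2]).round(4),'open',round(s['opening'],3),'gf',round(s['grasp_force'],1),'F',s['force'].round(1),'q6',s['qpos'][5].round(2))
if len(sys.argv)>1:
    a=list(map(float,sys.argv[1:])); d=np.array(a[:3])-g
    print('tool units',(R.T@d/.04).round(2),'turn z',(-(a[3]-th)/np.radians(30)).round(2))
E
python3 -m jog '{"rotation":[[0,0,-0.27],[0,0,-0.27],[0,0,-0.27],[0,0,-0.27],[0,0,-0.27]],"xyz":[[0,0,0],[0,0,0],[0,0,0],[0,0,0],[0,0,0]],"fingers":[1,1,1,1,1]}' 40
python3 -m jog '{"rotation":[[0,0,-0.27],[0,0,-0.27],[0,0,-0.27],[0,0,-0.27],[0,0,0]],"xyz":[[0,0,0],[0,0,0],[0,0,0],[0,0,0],[0,0,0]],"fingers":[1,1,1,1,1]}'
python3 st.py 0.6424 0.183 0.24 0
```

```text
clock: 0.6
tool_pos: [0.154, -0.5018, 0.4043]
tool_rot: [-0.0, 0.875, 0.484, 0.0]
force: [0.5, 0.6, 0.5]
opening: 0.998
grasp_force: 0.0
clock: 1.1
tool_pos: [0.1541, -0.5018, 0.4044]
tool_rot: [-0.0, 0.707, 0.707, 0.0]
force: [-0.3, -0.3, 0.5]
opening: 0.998
grasp_force: 0.0
t 1.1 grip [ 0.154  -0.5017  0.2452] th 0.001 tilt 0.0007 open 0.998 gf 0.0 F [-0.3 -0.3  0.5] q6 -1.42
tool units [17.11 12.22  0.14] turn z 0.0
```

```bash

python3 -m jog '{"rotation":[[0,0,0],[0,0,0],[0,0,0],[0,0,0],[0,0,0],[0,0,0],[0,0,0],[0,0,0]],"xyz":[[0.9,0.64,0],[0.9,0.64,0],[0.9,0.64,0],[0.9,0.64,0],[0.9,0.64,0],[0.9,0.64,0],[0.9,0.64,0],[0.9,0.64,0]],"fingers":[1,1,1,1,1,1,1,1]}' >/dev/null
python3 st.py
python3 -m jog '{"rotation":[[0,0,0],[0,0,0],[0,0,0],[0,0,0],[0,0,0],[0,0,0],[0,0,0],[0,0,0]],"xyz":[[0.9,0.64,0],[0.9,0.64,0],[0.9,0.64,0],[0.9,0.64,0],[0.9,0.64,0],[0.9,0.64,0],[0.9,0.64,0],[0.9,0.64,0]],"fingers":[1,1,1,1,1,1,1,1]}' >/dev/null
python3 st.py 0.6424 0.183 0.046 0
```

```text
t 1.9 grip [ 0.3597 -0.2124  0.2456] th -0.005 tilt 0.0003 open 0.998 gf 0.0 F [ 0.7 -1.6  0.7] q6 -0.71
t 2.7 grip [0.5647 0.0756 0.2453] th -0.005 tilt 0.0004 open 1.001 gf 0.0 F [ 0.4 -0.4  1. ] q6 0.0
tool units [2.7  1.93 4.98] turn z -0.01
```

```bash

python3 -m jog '{"rotation":[[0,0,0],[0,0,0],[0,0,0],[0,0,0],[0,0,0],[0,0,0],[0,0,0]],"xyz":[[0.9,0.64,0],[0.9,0.64,0],[0.9,0.64,0],[0,0,1],[0,0,1],[0,0,0.8],[0,0,0]],"fingers":[1,1,1,1,1,1,1]}' >/dev/null
python3 st.py 0.6424 0.183 0.046 0
python3 -c "
from h import *
d=snap('side','s1.png');a=cv2.imread('pics/s1.png')[60:260,230:430];b=snap('top','t1.png')['image'][90:290,160:360,::-1]
cv2.imwrite('pics/v1.png',cv2.resize(np.hstack([a,b]),None,fx=2,fy=2,interpolation=2))"
```

```text
t 3.4 grip [0.6378 0.1814 0.1277] th -0.004 tilt 0.0111 open 0.998 gf 0.0 F [-0.6  0.2 -0.3] q6 0.17
tool units [0.05 0.14 2.04] turn z -0.01
```

View pics/v1.png

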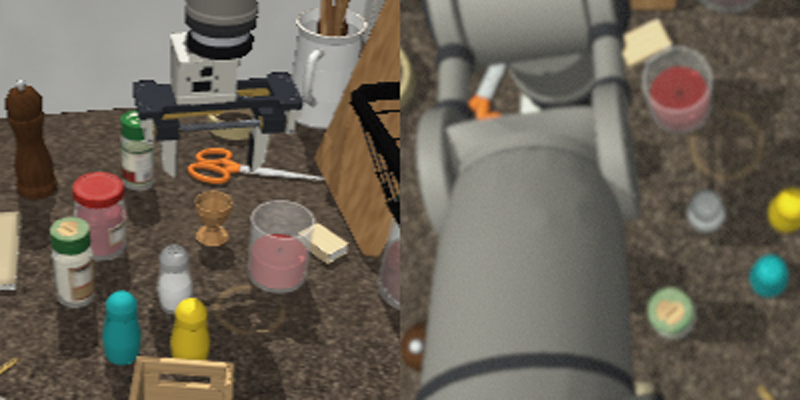

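The side view shows the fingers centred over the egg cup (212,215 in the crop) and clear of the candle. I descend and grip.

```bash

python3 -m jog '{"rotation":[[0,0,0],[0,0,0],[0,0,0],[0,0,0],[0,0,0]],"xyz":[[0,0.1,0.6],[0,0,0.6],[0,0,0.5],[0,0,0.32],[0,0,0]],"fingers":[1,1,1,1,1]}' >/dev/null
python3 st.py 0.6424 0.183 0.046 0
python3 -m jog '{"rotation":[[0,0,0],[0,0,0],[0,0,0],[0,0,0],[0,0,0],[0,0,0],[0,0,0]],"xyz":[[0,0,0],[0,0,0],[0,0,0],[0,0,0],[0,0,0],[0,0,0],[0,0,0]],"fingers":[-1,-1,-1,-1,-1,-1,-1]}' 15 >/dev/null
python3 st.py
```

```text
t 4.0 grip [0.645  0.1817 0.0528] th -0.002 tilt 0.0003 open 1.001 gf 0.0 F [ 0.1 -0.6 -0.1] q6 0.16
tool units [ 0.03 -0.06  0.17] turn z -0.0
t 4.7 grip [0.6448 0.1817 0.0527] th -0.001 tilt 0.0002 open 0.497 gf 15.0 F [0.  0.3 1. ] q6 0.16
```

```bash

python3 -m jog '{"rotation":[[0,0,0],[0,0,0],[0,0,0],[0,0,0],[0,0,0]],"xyz":[[0,0,-0.3],[0,0,-0.8],[0,0,-1],[0,0,-1],[0,0,-0.4]],"fingers":[-1,-1,-1,-1,-1]}' >/dev/null
python3 st.py 0.4848 -0.3764 0.19 -0.252
```

```text
t 5.2 grip [0.6465 0.1821 0.1986] th -0.001 tilt 0.0079 open 0.499 gf 15.0 F [-0.2  0.4  0.1] q6 0.16
tool units [-13.96  -4.04   0.17] turn z 0.48
```

```bash

python3 -m jog '{"rotation":[[0,0,0],[0,0,0],[0,0,0],[0,0,0],[0,0,0],[0,0,0],[0,0,0],[0,0,0]],"xyz":[[-0.6,-0.18,0],[-1,-0.29,0],[-1,-0.29,0],[-1,-0.29,0],[-1,-0.29,0],[-1,-0.29,0],[-1,-0.29,0],[-1,-0.29,0]],"fingers":[-1,-1,-1,-1,-1,-1,-1,-1]}' >/dev/null
python3 -m jog '{"rotation":[[0,0,0],[0,0,0],[0,0,0],[0,0,0],[0,0,0],[0,0,0],[0,0,0],[0,0,0]],"xyz":[[-1,-0.29,0],[-1,-0.29,0],[-1,-0.29,0],[-1,-0.29,0],[-1,-0.29,0],[-0.8,-0.22,0],[-0.4,-0.12,0],[0,0,0]],"fingers":[-1,-1,-1,-1,-1,-1,-1,-1]}' >/dev/null
python3 -m jog '{"rotation":[[0,0,0.2],[0,0,0.2],[0,0,0.08],[0,0,0]],"xyz":[[0,0,0],[0,0,0],[0,0,0],[0,0,0]],"fingers":[-1,-1,-1,-1]}' >/dev/null
python3 st.py 0.4848 -0.3764 0.063 -0.252
```

```text
t 7.2 grip [ 0.4853 -0.3684  0.1931] th -0.251 tilt 0.0005 open 0.496 gf 15.0 F [-0.2  0.1 -0.6] q6 -0.52
tool units [-0.2   0.04  3.25] turn z 0.0
```

```bash

python3 -m jog '{"rotation":[[0,0,0],[0,0,0],[0,0,0],[0,0,0],[0,0,0],[0,0,0]],"xyz":[[-0.2,0.04,0],[0,0,0.8],[0,0,0.8],[0,0,0.6],[0,0,0.3],[0,0,0]],"fingers":[-1,-1,-1,-1,-1,-1]}' >/dev/null
python3 st.py 0.4848 -0.3764 0.063 -0.252
python3 -c "
from h import *
a=snap('top','t2.png')['image'][140:300,360:580,::-1]
b=snap('side','s2.png')['image'][220:400,230:410,::-1]
cv2.imwrite('pics/v2.png',cv2.resize(np.hstack([a,b[:160]]),None,fx=2,fy=2,interpolation=2))"
```

```text
t 7.8 grip [ 0.4836 -0.3777  0.0912] th -0.251 tilt 0.0031 open 0.5 gf 15.0 F [-0.2 -0.6 -0.3] q6 -0.54
tool units [0.04 0.02 0.71] turn z 0.0
```

View pics/v2.png

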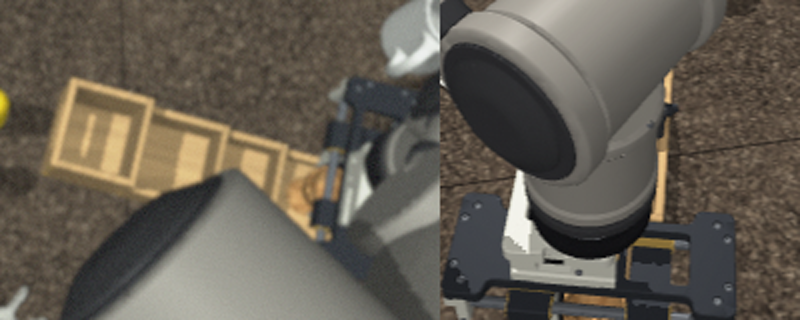

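The top view shows the egg cup entering the last compartment (around 305,185 in the crop), aligned with the row. I lower it gently and release.

```bash

python3 -m jog '{"rotation":[[0,0,0],[0,0,0],[0,0,0],[0,0,0],[0,0,0],[0,0,0]],"xyz":[[0.03,0,0.3],[0,0,0.2],[0,0,0.1],[0,0,0.05],[0,0,0],[0,0,0]],"fingers":[-1,-1,-1,-1,-1,-1]}' >/dev/null
python3 st.py 0.4848 -0.3764 0.062 -0.252
```

```text
t 8.5 grip [ 0.4845 -0.3773  0.0669] th -0.252 tilt 0.0005 open 0.5 gf 15.0 F [ 0.1  0.3 -0.7] q6 -0.53
tool units [0.02 0.   0.12] turn z -0.0
```

```bash

python3 -m jog '{"rotation":[[0,0,0],[0,0,0],[0,0,0]],"xyz":[[0,0,0.05],[0,0,0.05],[0,0,0]],"fingers":[-1,-1,-1]}' >/dev/null
python3 st.py
python3 -m jog '{"rotation":[[0,0,0],[0,0,0]],"xyz":[[0,0,0.04],[0,0,0]],"fingers":[-1,-1]}' >/dev/null
python3 st.py
python3 -m jog '{"rotation":[[0,0,0],[0,0,0],[0,0,0],[0,0,0],[0,0,0]],"xyz":[[0,0,0],[0,0,0],[0,0,0],[0,0,0],[0,0,0]],"fingers":[1,1,1,1,1]}' >/dev/null
python3 -m jog '{"rotation":[[0,0,0],[0,0,0],[0,0,0],[0,0,0],[0,0,0]],"xyz":[[0,0,-0.5],[0,0,-1],[0,0,-1],[0,0,-1],[0,0,0]],"fingers":[1,1,1,1,1]}' >/dev/null
python3 st.py 0.573 0.0612 0.2 -0.252
```

```text
t 8.8 grip [ 0.4843 -0.377   0.0625] th -0.252 tilt 0.0003 open 0.499 gf 15.0 F [-0.1 -0.2 -1.6] q6 -0.53
t 9.0 grip [ 0.4844 -0.3773  0.0616] th -0.252 tilt 0.0005 open 0.5 gf 15.0 F [-0.8 -0.5  2.9] q6 -0.53
t 10.0 grip [ 0.4865 -0.379   0.2077] th -0.252 tilt 0.0118 open 0.997 gf 0.0 F [ 1.1 -1.4  0.8] q6 -0.53
tool units [11.2  -0.65  0.12] turn z 0.0
```

```bash

python3 -m jog '{"rotation":[[0,0,0],[0,0,0],[0,0,0],[0,0,0],[0,0,0],[0,0,0],[0,0,0],[0,0,0]],"xyz":[[0.8,-0.05,0],[1,-0.06,0],[1,-0.06,0],[1,-0.06,0],[1,-0.06,0],[1,-0.06,0],[1,-0.06,0],[1,-0.06,0]],"fingers":[1,1,1,1,1,1,1,1]}' >/dev/null
python3 -m jog '{"rotation":[[0,0,0],[0,0,0],[0,0,0],[0,0,0],[0,0,0],[0,0,0]],"xyz":[[1,-0.06,0],[1,-0.06,0],[1,-0.06,0],[0.4,0,0.5],[0,0,0.8],[0,0,0]],"fingers":[1,1,1,1,1,1]}' >/dev/null
python3 st.py 0.573 0.0612 0.062 -0.252
python3 -m jog '{"rotation":[[0,0,0],[0,0,0]],"xyz":[[0,0,0],[0,0,0]],"fingers":[1,1]}' >/dev/null
python3 st.py 0.573 0.0612 0.062 -0.252
```

```text
t 11.4 grip [0.5681 0.064  0.1448] th -0.251 tilt 0.0088 open 0.999 gf 0.0 F [-0.4 -0.6  0.5] q6 0.23
tool units [-0.03  0.15  2.07] turn z 0.0
t 11.6 grip [0.5717 0.0627 0.1505] th -0.253 tilt 0.0021 open 0.998 gf 0.0 F [ 0.3  1.1 -0.1] q6 0.23
tool units [-0.03  0.04  2.21] turn z -0.0
```

```bash

python3 -m jog '{"rotation":[[0,0,0],[0,0,0],[0,0,0],[0,0,0],[0,0,0],[0,0,0]],"xyz":[[-0.03,0.03,0.5],[0,0,0.6],[0,0,0.5],[0,0,0.4],[0,0,0.2],[0,0,0]],"fingers":[1,1,1,1,1,1]}' >/dev/null
python3 st.py 0.573 0.0612 0.062 -0.252
python3 -m jog '{"rotation":[[0,0,0],[0,0,0],[0,0,0],[0,0,0],[0,0,0],[0,0,0],[0,0,0]],"xyz":[[0,0,0],[0,0,0],[0,0,0],[0,0,0],[0,0,0],[0,0,0],[0,0,0]],"fingers":[-1,-1,-1,-1,-1,-1,-1]}' 20 >/dev/null
python3 st.py
python3 -m jog '{"rotation":[[0,0,0],[0,0,0],[0,0,0],[0,0,0],[0,0,0]],"xyz":[[0,0,-0.3],[0,0,-0.8],[0,0,-1],[0,0,-1],[0,0,-0.3]],"fingers":[-1,-1,-1,-1,-1]}' >/dev/null
python3 st.py 0.5022 -0.3086 0.2 -0.252
```

```text
t 12.2 grip [0.5719 0.0613 0.0612] th -0.253 tilt 0.0002 open 1.0 gf 0.0 F [0.  0.3 0.5] q6 0.23
tool units [ 0.    0.03 -0.02] turn z -0.0
t 12.9 grip [0.5718 0.0618 0.0611] th -0.252 tilt 0.0001 open 0.443 gf 0.0 F [ 0.3 -0.1 -0.9] q6 0.23
t 13.4 grip [0.5737 0.0618 0.2026] th -0.252 tilt 0.0083 open 0.383 gf 19.7 F [ 1.2 -0.  -0.4] q6 0.23
tool units [-9.41  0.58  0.05] turn z 0.0
```

```bash

python3 -c "
from h import *
a=snap('side','s3.png')['image'][90:260,230:430,::-1]
cv2.imwrite('pics/v3.png',cv2.resize(a,None,fx=3.5,fy=3.5,interpolation=2))"; python3 st.py
```

```text
t 13.4 grip [0.5736 0.0618 0.2024] th -0.252 tilt 0.0083 open 0.392 gf 19.7 F [1.7 0.2 1.3] q6 0.23
```

View pics/v3.png

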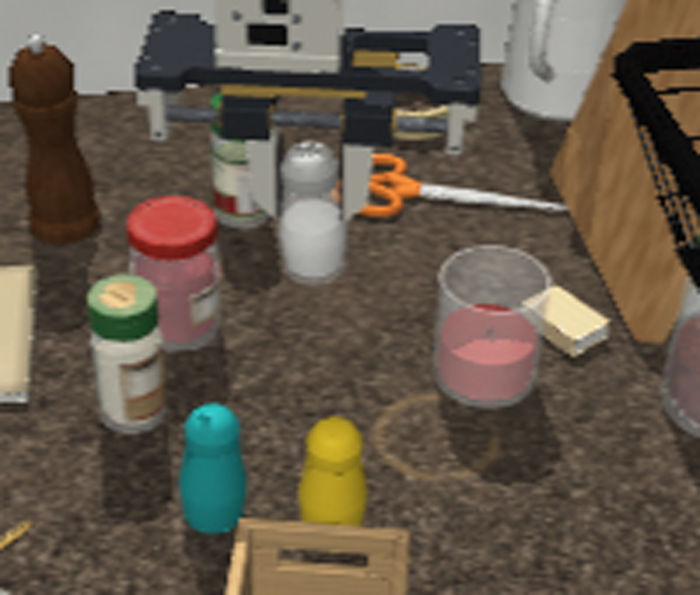

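The salt shaker is held upright by its shoulder, with its base at (313,270) in the crop and its dome at (311,147). I check its height in the grip.

```bash
python3 - <<'E'
import numpy as np
S=np.load('side0.npz');M=S['world_to_cam'];K=S['camera_matrix']
for z in np.arange(.09,.25,.01):
    c=M@[.5737,.0618,z,1]; print(round(z,3),((K[0,0]*c[0]/-c[2]+K[0,2]-230)*3.5).round(0),((K[1,1]*c[1]/c[2]+K[1,2]-90)*3.5).round(0))
E
```

```text
0.09 307.0 327.0
0.1 307.0 315.0
0.11 307.0 303.0
0.12 307.0 291.0
0.13 307.0 279.0
0.14 307.0 266.0
0.15 307.0 253.0
0.16 308.0 240.0
0.17 308.0 227.0
0.18 308.0 214.0
0.19 308.0 200.0
0.2 308.0 186.0
0.21 308.0 172.0
0.22 309.0 158.0
0.23 309.0 144.0
0.24 309.0 129.0
```

```bash

python3 -m jog '{"rotation":[[0,0,0],[0,0,0],[0,0,0],[0,0,0],[0,0,0],[0,0,0],[0,0,0],[0,0,0]],"xyz":[[-0.5,0.03,0],[-0.9,0.06,0],[-1,0.06,0],[-1,0.06,0],[-1,0.06,0],[-1,0.06,0],[-1,0.06,0],[-1,0.06,0]],"fingers":[-1,-1,-1,-1,-1,-1,-1,-1]}' >/dev/null
python3 -m jog '{"rotation":[[0,0,0],[0,0,0],[0,0,0],[0,0,0],[0,0,0],[0,0,0]],"xyz":[[-0.9,0.06,0],[-0.7,0.06,0],[-0.4,0,0],[0,0,0],[0,0,0],[0,0,0]],"fingers":[-1,-1,-1,-1,-1,-1]}' >/dev/null
python3 st.py 0.5022 -0.3086 0.0745 -0.252
```

```text
t 14.8 grip [ 0.5004 -0.3065  0.1969] th -0.251 tilt 0.001 open 0.39 gf 19.7 F [-0.4 -0.2 -0.6] q6 -0.43
tool units [-0.04  0.06  3.06] turn z 0.0
```

```bash

python3 -m jog '{"rotation":[[0,0,0],[0,0,0],[0,0,0],[0,0,0],[0,0,0],[0,0,0],[0,0,0]],"xyz":[[-0.04,0.02,0.4],[0,0,0.7],[0,0,0.7],[0,0,0.5],[0,0,0.3],[0,0,0],[0,0,0]],"fingers":[-1,-1,-1,-1,-1,-1,-1]}' >/dev/null
python3 st.py 0.5022 -0.3086 0.0745 -0.252
python3 -c "
from h import *
a=snap('top','t3.png')['image'][160:300,360:560,::-1]
cv2.imwrite('pics/v4.png',cv2.resize(a,None,fx=3,fy=3,interpolation=2))"
```

```text
t 15.6 grip [ 0.5011 -0.3096  0.0939] th -0.251 tilt 0.0012 open 0.39 gf 19.7 F [ 0.8 -0.2 -0.9] q6 -0.43
tool units [0.03 0.02 0.49] turn z 0.0
```

View pics/v4.png

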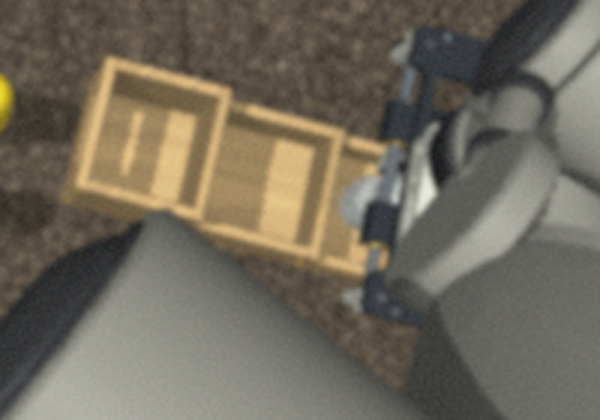

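The shaker (365,200) is inside the third compartment. I lower it until it touches.

```bash

python3 -m jog '{"rotation":[[0,0,0],[0,0,0],[0,0,0],[0,0,0]],"xyz":[[0.02,0.02,0.15],[0,0,0.15],[0,0,0.08],[0,0,0]],"fingers":[-1,-1,-1,-1]}' |grep force; python3 st.py
python3 -m jog '{"rotation":[[0,0,0],[0,0,0],[0,0,0]],"xyz":[[0,0,0.06],[0,0,0],[0,0,0]],"fingers":[-1,-1,-1]}' |grep force; python3 st.py
```

```text
force: [-0.6, 0.0, -0.1]
grasp_force: 19.7
t 16.0 grip [ 0.5012 -0.309   0.0773] th -0.252 tilt 0.0011 open 0.393 gf 19.7 F [-0.6  0.  -0.1] q6 -0.43
force: [0.3, -0.7, -1.7]
grasp_force: 19.7
t 16.3 grip [ 0.5015 -0.3093  0.0756] th -0.252 tilt 0.0002 open 0.388 gf 19.7 F [ 0.3 -0.7 -1.7] q6 -0.43
```

```bash

python3 -m jog '{"rotation":[[0,0,0],[0,0,0]],"xyz":[[0,0,0.05],[0,0,0]],"fingers":[-1,-1]}' |grep force; python3 st.py
```

```text
force: [-0.1, -0.1, 0.2]
grasp_force: 19.7
t 16.5 grip [ 0.5016 -0.3093  0.0735] th -0.252 tilt 0.0004 open 0.393 gf 19.7 F [-0.1 -0.1  0.2] q6 -0.43
```

```bash

for i in 1; do python3 -m jog '{"rotation":[[0,0,0],[0,0,0]],"xyz":[[0,0,0.04],[0,0,0]],"fingers":[-1,-1]}' >/dev/null; python3 st.py; done
python3 -m jog '{"rotation":[[0,0,0],[0,0,0]],"xyz":[[0,0,0.04],[0,0,0]],"fingers":[-1,-1]}' >/dev/null; python3 st.py
```

```text
t 16.7 grip [ 0.5018 -0.3094  0.0732] th -0.252 tilt 0.0013 open 0.388 gf 20.3 F [-1.8  2.   8.4] q6 -0.43
t 16.9 grip [ 0.502  -0.3096  0.073 ] th -0.252 tilt 0.0027 open 0.39 gf 20.9 F [-4.2  3.5 17.6] q6 -0.43
```

```bash

python3 -m jog '{"rotation":[[0,0,0],[0,0,0],[0,0,0],[0,0,0],[0,0,0],[0,0,0],[0,0,0]],"xyz":[[0,0,-0.04],[0,0,0],[0,0,0],[0,0,0],[0,0,0],[0,0,0],[0,0,0]],"fingers":[-1,-1,1,1,1,1,1]}' >/dev/null
python3 -m jog '{"rotation":[[0,0,0],[0,0,0],[0,0,0],[0,0,0],[0,0,0]],"xyz":[[0,0,-0.5],[0,0,-1],[0,0,-1],[0,0,-0.8],[0,0,0]],"fingers":[1,1,1,1,1]}' >/dev/null
python3 st.py 0.4955 0.185 0.2 -0.252
```

```text
t 18.1 grip [ 0.5033 -0.3107  0.2091] th -0.252 tilt 0.0096 open 1.0 gf 0.0 F [ 0.6 -0.4  1. ] q6 -0.43
tool units [11.95 -3.28  0.15] turn z 0.0
```

```bash

python3 -m jog '{"rotation":[[0,0,0],[0,0,0],[0,0,0],[0,0,0],[0,0,0],[0,0,0],[0,0,0],[0,0,0]],"xyz":[[0.7,-0.2,0],[1,-0.27,0],[1,-0.27,0],[1,-0.27,0],[1,-0.27,0],[1,-0.27,0],[1,-0.27,0],[1,-0.27,0]],"fingers":[1,1,1,1,1,1,1,1]}' >/dev/null
python3 -m jog '{"rotation":[[0,0,0],[0,0,0],[0,0,0],[0,0,0],[0,0,0],[0,0,0],[0,0,0],[0,0,0]],"xyz":[[1,-0.27,0],[1,-0.27,0],[1,-0.27,0],[0.9,-0.27,0],[0.35,-0.1,0],[0,0,0],[0,0,0],[0,0,0]],"fingers":[1,1,1,1,1,1,1,1]}' >/dev/null
python3 st.py 0.4955 0.185 0.08 -0.252
python3 -c "
from h import *
a=snap('side','s5.png')['image'][60:260,220:420,::-1]
b=snap('top','t5.png')['image'][130:300,360:560,::-1]
cv2.imwrite('pics/v5.png',cv2.resize(np.hstack([a[:170],b]),None,fx=2,fy=2,interpolation=2))"
```

```text
t 19.7 grip [0.4941 0.1849 0.2037] th -0.254 tilt 0.0008 open 1.0 gf 0.0 F [ 0.5 -0.9 -0.1] q6 0.47
tool units [0.01 0.03 3.09] turn z -0.0
```

View pics/v5.png

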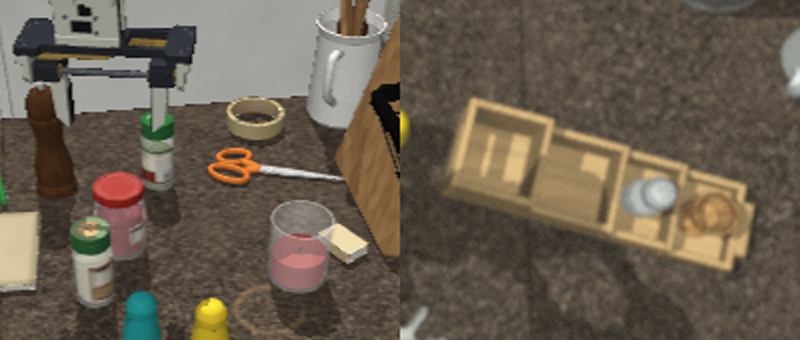

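The egg cup (715,212) and the salt (655,195) stand in their compartments. The gripper is over the jam, so I descend and grip.

```bash

python3 -m jog '{"rotation":[[0,0,0],[0,0,0],[0,0,0],[0,0,0],[0,0,0],[0,0,0],[0,0,0],[0,0,0]],"xyz":[[0,0.03,0.5],[0,0,0.7],[0,0,0.7],[0,0,0.5],[0,0,0.4],[0,0,0.25],[0,0,0],[0,0,0]],"fingers":[1,1,1,1,1,1,1,1]}' >/dev/null
python3 st.py 0.4955 0.185 0.08 -0.252
python3 -m jog '{"rotation":[[0,0,0],[0,0,0],[0,0,0],[0,0,0],[0,0,0],[0,0,0],[0,0,0],[0,0,0]],"xyz":[[0,0,0],[0,0,0],[0,0,0],[0,0,0],[0,0,0],[0,0,0],[0,0,0],[0,0,0]],"fingers":[-1,-1,-1,-1,-1,-1,-1,-1]}' 35 >/dev/null
python3 st.py 0.5222 -0.2311 0.22 -0.252
```

```text
t 20.6 grip [0.4956 0.1857 0.0824] th -0.253 tilt 0.0008 open 1.001 gf 0.0 F [ 0.7 -0.2 -0.2] q6 0.47
tool units [-0.02  0.    0.06] turn z -0.0
t 21.4 grip [0.4954 0.1861 0.0822] th -0.252 tilt 0.0007 open 0.681 gf 35.0 F [-0.4 -0.4  4. ] q6 0.47
tool units [-9.93  3.25 -3.45] turn z 0.0
```

```bash

python3 -m jog '{"rotation":[[0,0,0],[0,0,0],[0,0,0],[0,0,0],[0,0,0],[0,0,0]],"xyz":[[0,0,-0.3],[0,0,-0.7],[0,0,-1],[0,0,-1],[0,0,-0.5],[0,0,0]],"fingers":[-1,-1,-1,-1,-1,-1]}' >/dev/null
python3 st.py
python3 -m jog '{"rotation":[[0,0,0],[0,0,0],[0,0,0],[0,0,0],[0,0,0],[0,0,0],[0,0,0],[0,0,0]],"xyz":[[-0.4,0.13,0],[-0.7,0.23,0],[-0.9,0.3,0],[-0.9,0.3,0],[-0.9,0.3,0],[-0.9,0.3,0],[-0.9,0.3,0],[-0.9,0.3,0]],"fingers":[-1,-1,-1,-1,-1,-1,-1,-1]}' >/dev/null
python3 -m jog '{"rotation":[[0,0,0],[0,0,0],[0,0,0],[0,0,0],[0,0,0],[0,0,0],[0,0,0],[0,0,0]],"xyz":[[-0.9,0.3,0],[-0.9,0.3,0],[-0.8,0.2,0],[-0.5,0.15,0],[-0.3,0.1,0],[0,0,0],[0,0,0],[0,0,0]],"fingers":[-1,-1,-1,-1,-1,-1,-1,-1]}' >/dev/null
python3 st.py 0.5222 -0.2311 0.0915 -0.252
```

```text
t 22.0 grip [0.4962 0.1863 0.2251] th -0.252 tilt 0.0058 open 0.682 gf 35.0 F [ 0.8  1.2 -4.4] q6 0.47
t 23.6 grip [ 0.5207 -0.2281  0.2216] th -0.251 tilt 0.0011 open 0.682 gf 35.0 F [ 0.3  1.2 -3.6] q6 -0.3
tool units [-0.07  0.06  3.25] turn z 0.0
```

```bash

python3 -m jog '{"rotation":[[0,0,0],[0,0,0],[0,0,0],[0,0,0],[0,0,0],[0,0,0],[0,0,0]],"xyz":[[-0.07,0.05,0.3],[0,0,0.5],[0,0,0.5],[0,0,0.4],[0,0,0.2],[0,0,0],[0,0,0]],"fingers":[-1,-1,-1,-1,-1,-1,-1]}' >/dev/null
python3 st.py 0.5222 -0.2311 0.0915 -0.252
python3 -c "
from h import *
a=snap('side','s6.png')['image'][200:400,220:420,::-1]
b=snap('top','t6.png')['image'][140:300,360:560,::-1]
cv2.imwrite('pics/v6.png',cv2.resize(np.hstack([a[:160],b]),None,fx=2,fy=2,interpolation=2))"
```

```text
t 24.3 grip [ 0.5224 -0.2327  0.1463] th -0.252 tilt 0.0009 open 0.681 gf 35.0 F [-0.4 -0.6 -2.4] q6 -0.3
tool units [ 0.04 -0.02  1.37] turn z 0.0
```

View pics/v6.png

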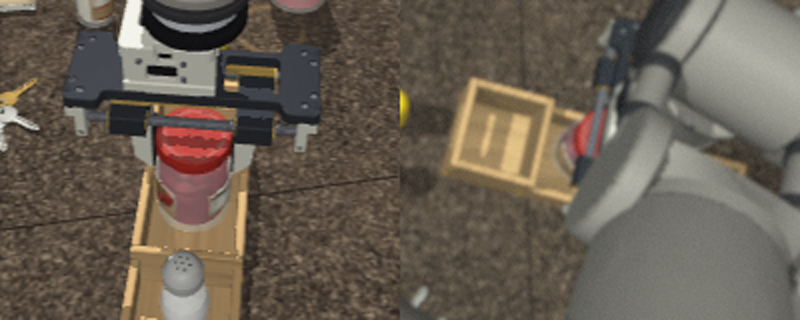

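The jam is over its compartment (193,190) and centred between the walls. I continue down.

```bash

python3 -m jog '{"rotation":[[0,0,0],[0,0,0],[0,0,0],[0,0,0],[0,0,0]],"xyz":[[0.04,0,0.4],[0,0,0.4],[0,0,0.2],[0,0,0],[0,0,0]],"fingers":[-1,-1,-1,-1,-1]}' >/dev/null
python3 st.py 0.5222 -0.2311 0.0915 -0.252
python3 -m jog '{"rotation":[[0,0,0],[0,0,0],[0,0,0]],"xyz":[[0,0,0.2],[0,0,0.05],[0,0,0]],"fingers":[-1,-1,-1]}' >/dev/null
python3 st.py 0.5222 -0.2311 0.0915 -0.252
```

```text
t 24.9 grip [ 0.5228 -0.2315  0.1066] th -0.252 tilt 0.0012 open 0.682 gf 35.0 F [ 0.3 -0.2 -3.5] q6 -0.3
tool units [ 0.   -0.02  0.38] turn z 0.0
t 25.2 grip [ 0.5222 -0.2311  0.0956] th -0.252 tilt 0.0007 open 0.683 gf 35.0 F [-0.3 -0.5 -3.2] q6 -0.3
tool units [-0.   0.   0.1] turn z -0.0
```

```bash

python3 -m jog '{"rotation":[[0,0,0],[0,0,0],[0,0,0]],"xyz":[[0,0,0.06],[0,0,0],[0,0,0]],"fingers":[-1,-1,-1]}' >/dev/null
python3 st.py
python3 -m jog '{"rotation":[[0,0,0],[0,0,0]],"xyz":[[0,0,0.04],[0,0,0]],"fingers":[-1,-1]}' >/dev/null
python3 st.py
```

```text
t 25.5 grip [ 0.5224 -0.2312  0.0935] th -0.252 tilt 0.0001 open 0.684 gf 35.0 F [-0.2 -0.5 -3.6] q6 -0.3
t 25.7 grip [ 0.5223 -0.2311  0.0918] th -0.252 tilt 0.0002 open 0.68 gf 35.0 F [ 0.5  0.2 -3. ] q6 -0.3
```

```bash

python3 -m jog '{"rotation":[[0,0,0],[0,0,0]],"xyz":[[0,0,0.04],[0,0,0]],"fingers":[-1,-1]}' >/dev/null
python3 st.py
python3 -m jog '{"rotation":[[0,0,0],[0,0,0],[0,0,0],[0,0,0],[0,0,0],[0,0,0]],"xyz":[[0,0,0],[0,0,0],[0,0,0],[0,0,0],[0,0,0],[0,0,0]],"fingers":[1,1,1,1,1,1]}' >/dev/null
python3 -m jog '{"rotation":[[0,0,0],[0,0,0],[0,0,0],[0,0,0],[0,0,0],[0,0,0]],"xyz":[[0,0,-0.5],[0,0,-1],[0,0,-1],[0,0,-1],[0,0,-0.8],[0,0,0]],"fingers":[1,1,1,1,1,1]}' >/dev/null
python3 st.py 0.413 0.3295 0.26 -0.252
```

```text
t 25.9 grip [ 0.5225 -0.2313  0.0912] th -0.252 tilt 0.0009 open 0.683 gf 35.0 F [-1.1  1.6  4.3] q6 -0.3
t 27.1 grip [ 0.5242 -0.2322  0.2676] th -0.252 tilt 0.0099 open 0.998 gf 0.0 F [0.4 0.3 0.3] q6 -0.3
tool units [12.91 -6.19  0.09] turn z 0.0
```

```bash

python3 -m jog '{"rotation":[[0,0,0],[0,0,0],[0,0,0],[0,0,0],[0,0,0],[0,0,0],[0,0,0],[0,0,0]],"xyz":[[0.7,-0.34,0],[1,-0.48,0],[1,-0.48,0],[1,-0.48,0],[1,-0.48,0],[1,-0.48,0],[1,-0.48,0],[1,-0.48,0]],"fingers":[1,1,1,1,1,1,1,1]}' >/dev/null
python3 -m jog '{"rotation":[[0,0,0],[0,0,0],[0,0,0],[0,0,0],[0,0,0],[0,0,0],[0,0,0],[0,0,0]],"xyz":[[1,-0.48,0],[1,-0.48,0],[1,-0.48,0],[1,-0.48,0],[0.8,-0.38,0],[0.4,-0.19,0],[0,0,0],[0,0,0]],"fingers":[1,1,1,1,1,1,1,1]}' >/dev/null
python3 st.py 0.413 0.3295 0.141 -0.252
python3 -c "
from h import *
a=snap('side','s7.png')['image'][0:200,150:350,::-1]
b=snap('top','t7.png')['image'][140:300,360:560,::-1]
cv2.imwrite('pics/v7.png',cv2.resize(np.hstack([a[40:],b]),None,fx=2,fy=2,interpolation=2))"
```

```text
t 28.7 grip [0.4109 0.3299 0.2614] th -0.251 tilt 0.0018 open 1.003 gf 0.0 F [-0.5 -0.4  0.1] q6 0.78
tool units [0.01 0.06 3.01] turn z 0.0
```

View pics/v7.png

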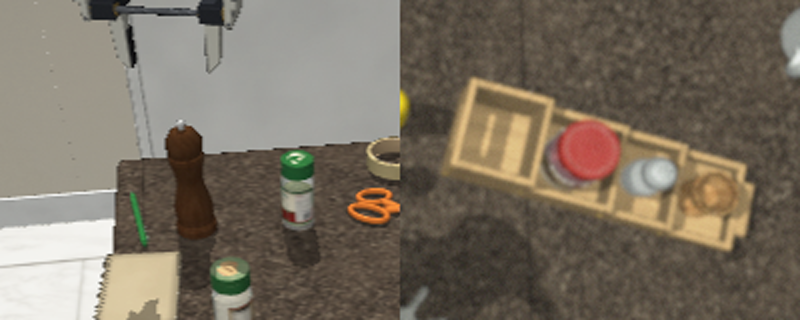

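Jam, salt and egg cup all stand upright in the row. The gripper is over the mill, so I descend and grip the head.

```bash

python3 -m jog '{"rotation":[[0,0,0],[0,0,0],[0,0,0],[0,0,0],[0,0,0],[0,0,0],[0,0,0],[0,0,0]],"xyz":[[0,0.05,0.5],[0,0,0.7],[0,0,0.7],[0,0,0.5],[0,0,0.4],[0,0,0.2],[0,0,0],[0,0,0]],"fingers":[1,1,1,1,1,1,1,1]}' >/dev/null
python3 st.py 0.413 0.3295 0.141 -0.252
python3 -m jog '{"rotation":[[0,0,0],[0,0,0],[0,0,0],[0,0,0],[0,0,0],[0,0,0],[0,0,0],[0,0,0]],"xyz":[[0,0,0],[0,0,0],[0,0,0],[0,0,0],[0,0,0],[0,0,0],[0,0,0],[0,0,0]],"fingers":[-1,-1,-1,-1,-1,-1,-1,-1]}' 35 >/dev/null
python3 -m jog '{"rotation":[[0,0,0],[0,0,0]],"xyz":[[0,0,0],[0,0,0]],"fingers":[-1,-1]}' >/dev/null
python3 st.py 0.5438 -0.1468 0.28 -0.252
```

```text
t 29.6 grip [0.4138 0.3296 0.143 ] th -0.253 tilt 0.0011 open 1.002 gf 0.0 F [-0.5  0.7  0.5] q6 0.78
tool units [-0.01 -0.02  0.05] turn z -0.0
t 30.6 grip [0.4132 0.3298 0.1423] th -0.252 tilt 0.0001 open 0.51 gf 35.0 F [0.3 0.2 0.5] q6 0.78
tool units [-10.72   6.13  -3.44] turn z 0.0
```

```bash

python3 -m jog '{"rotation":[[0,0,0],[0,0,0],[0,0,0],[0,0,0],[0,0,0],[0,0,0]],"xyz":[[0,0,-0.3],[0,0,-0.7],[0,0,-1],[0,0,-1],[0,0,-0.6],[0,0,0]],"fingers":[-1,-1,-1,-1,-1,-1]}' >/dev/null
python3 st.py
python3 -m jog '{"rotation":[[0,0,0],[0,0,0],[0,0,0],[0,0,0],[0,0,0],[0,0,0],[0,0,0],[0,0,0]],"xyz":[[-0.35,0.2,0],[-0.6,0.34,0],[-0.9,0.51,0],[-0.9,0.51,0],[-0.9,0.51,0],[-0.9,0.51,0],[-0.9,0.51,0],[-0.9,0.51,0]],"fingers":[-1,-1,-1,-1,-1,-1,-1,-1]}' >/dev/null
python3 -m jog '{"rotation":[[0,0,0],[0,0,0],[0,0,0],[0,0,0],[0,0,0],[0,0,0],[0,0,0],[0,0,0]],"xyz":[[-0.9,0.51,0],[-0.9,0.51,0],[-0.9,0.51,0],[-0.8,0.45,0],[-0.5,0.29,0],[-0.3,0.16,0],[0,0,0],[0,0,0]],"fingers":[-1,-1,-1,-1,-1,-1,-1,-1]}' >/dev/null
python3 st.py 0.5438 -0.1468 0.1515 -0.252
```

```text
t 31.2 grip [0.4143 0.3306 0.2907] th -0.252 tilt 0.008 open 0.515 gf 35.0 F [-0.4 -0.6 -2.3] q6 0.78
t 32.8 grip [ 0.5401 -0.1419  0.2857] th -0.252 tilt 0.0017 open 0.513 gf 35.0 F [-0.1  0.6 -1.9] q6 -0.14
tool units [-0.1   0.12  3.36] turn z 0.0
```

```bash

python3 -m jog '{"rotation":[[0,0,0],[0,0,0],[0,0,0],[0,0,0],[0,0,0],[0,0,0]],"xyz":[[-0.1,0.08,0],[0,0,0.4],[0,0,0.5],[0,0,0.4],[0,0,0],[0,0,0]],"fingers":[-1,-1,-1,-1,-1,-1]}' >/dev/null
python3 st.py 0.5438 -0.1468 0.1515 -0.252
python3 -c "
from h import *
a=snap('side','s8.png')['image'][140:320,230:410,::-1]
b=snap('top','t8.png')['image'][140:320,360:560,::-1]
cv2.imwrite('pics/v8.png',cv2.resize(np.hstack([a,b]),None,fx=2,fy=2,interpolation=2))"
```

```text
t 33.4 grip [ 0.5429 -0.147   0.2349] th -0.251 tilt 0.0004 open 0.512 gf 35.0 F [-0.2 -0.6 -1.1] q6 -0.15
tool units [0.01 0.02 2.08] turn z 0.0
```

View pics/v8.png

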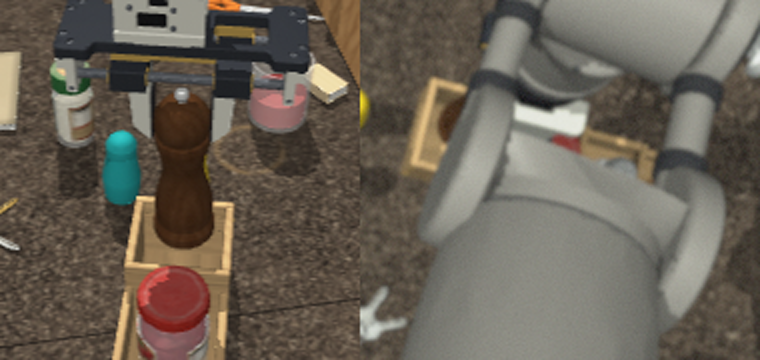

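The mill hangs just above its compartment, centred between the walls (183,235). I lower it in.

```bash

python3 -m jog '{"rotation":[[0,0,0],[0,0,0],[0,0,0],[0,0,0],[0,0,0],[0,0,0],[0,0,0]],"xyz":[[0,0.02,0.3],[0,0,0.4],[0,0,0.4],[0,0,0.4],[0,0,0.25],[0,0,0],[0,0,0]],"fingers":[-1,-1,-1,-1,-1,-1,-1]}' >/dev/null
python3 st.py 0.5438 -0.1468 0.1515 -0.252
python3 -m jog '{"rotation":[[0,0,0],[0,0,0],[0,0,0],[0,0,0]],"xyz":[[0,0,0.12],[0,0,0.06],[0,0,0],[0,0,0]],"fingers":[-1,-1,-1,-1]}' >/dev/null
python3 st.py
```

```text
t 34.2 grip [ 0.5437 -0.1479  0.1646] th -0.252 tilt 0.0006 open 0.515 gf 35.0 F [ 0.1  0.6 -1.6] q6 -0.15
tool units [ 0.03 -0.    0.33] turn z -0.0
t 34.6 grip [ 0.5435 -0.1478  0.1572] th -0.252 tilt 0.0003 open 0.51 gf 35.0 F [ 0.   0.5 -1.9] q6 -0.15
```

```bash

python3 -m jog '{"rotation":[[0,0,0],[0,0,0],[0,0,0]],"xyz":[[0.02,0,0.08],[0,0,0],[0,0,0]],"fingers":[-1,-1,-1]}' >/dev/null
python3 st.py
python3 -m jog '{"rotation":[[0,0,0],[0,0,0]],"xyz":[[0,0,0.04],[0,0,0]],"fingers":[-1,-1]}' >/dev/null
python3 st.py
python3 -m jog '{"rotation":[[0,0,0],[0,0,0]],"xyz":[[0,0,0.03],[0,0,0]],"fingers":[-1,-1]}' >/dev/null
python3 st.py
```

```text
t 34.9 grip [ 0.5436 -0.147   0.1538] th -0.252 tilt 0.0002 open 0.513 gf 35.0 F [-0.2 -0.2 -1.9] q6 -0.15
t 35.1 grip [ 0.5435 -0.147   0.1521] th -0.252 tilt 0.0003 open 0.51 gf 35.0 F [-0.2 -0.2 -2.3] q6 -0.15
t 35.3 grip [ 0.5438 -0.1471  0.1513] th -0.252 tilt 0.0005 open 0.512 gf 35.0 F [-0.7  0.1 -0.2] q6 -0.15
```

```bash

python3 -m jog '{"rotation":[[0,0,0],[0,0,0],[0,0,0],[0,0,0],[0,0,0],[0,0,0],[0,0,0]],"xyz":[[0,0,0.01],[0,0,0],[0,0,0],[0,0,0],[0,0,0],[0,0,0],[0,0,0]],"fingers":[-1,1,1,1,1,1,1]}' >/dev/null
python3 -m jog '{"rotation":[[0,0,0],[0,0,0],[0,0,0],[0,0,0],[0,0,0],[0,0,0]],"xyz":[[0,0,-0.5],[0,0,-1],[0,0,-1],[0,0,-1],[0,0,-0.5],[0,0,0]],"fingers":[1,1,1,1,1,1]}' >/dev/null
python3 -m jog '{"rotation":[[0,0,0],[0,0,0],[0,0,0],[0,0,0],[0,0,0],[0,0,0],[0,0,0],[0,0,0]],"xyz":[[1,-0.4,0],[1,-0.4,0],[1,-0.4,0],[1,-0.4,0],[1,-0.4,0],[1,-0.4,0],[0,0,0],[0,0,0]],"fingers":[1,1,1,1,1,1,1,1]}' >/dev/null
python3 st.py
python3 -c "
from h import *
a=snap('side','s9.png')['image'][100:400,210:400,::-1]
b=snap('top','t9.png')['image'][100:400,350:560,::-1]
cv2.imwrite('pics/v9.png',cv2.resize(np.hstack([a,b]),None,fx=1.95,fy=1.95,interpolation=2))"
```

```text
t 37.4 grip [0.5099 0.11   0.3094] th -0.25 tilt 0.0022 open 1.003 gf 0.0 F [-0.6 -0.3 -0.8] q6 0.32
```

View pics/v9.png

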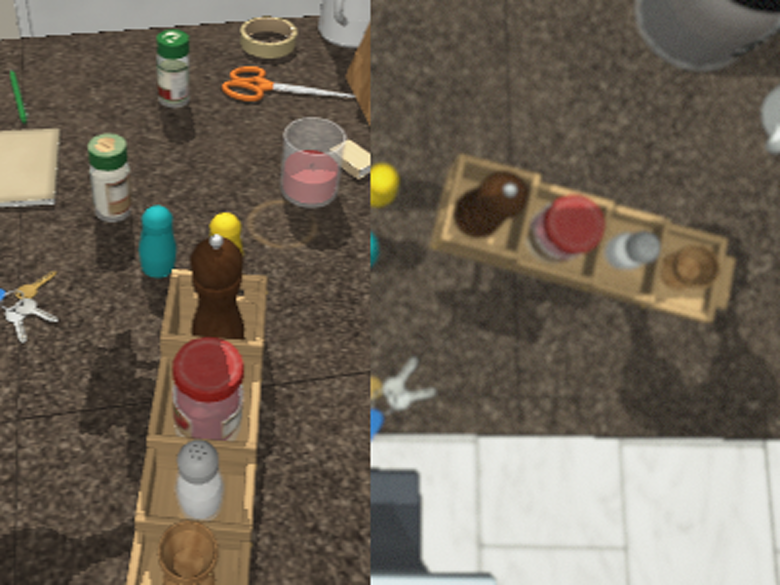

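All four stand in their compartments and the spice jars and candle are undisturbed. One numeric check before I hand in: mill knob (510,188), jam lid (573,224), salt top (646,243) and egg rim (693,266) in v9.

```bash
python3 - <<'E'
import numpy as np
from scipy.optimize import least_squares
T=np.load('top0.npz');M,K=T['world_to_cam'],T['camera_matrix']
def pr(p):
    c=M@np.append(p,1); return np.array([K[0,0]*c[0]/-c[2]+K[0,2],K[1,1]*c[1]/c[2]+K[1,2]])
a=-.2518;R=np.array([[np.cos(a),-np.sin(a)],[np.sin(a),np.cos(a)]]);o=np.array([.5151,-.2587])
for n,p,z,y in(('mill',(510,188),.178,.1155),('jam',(573,224),.106,.0285),('salt',(646,243),.095,-.0515),('egg',(693,266),.067,-.1215)):
    t=(np.array(p)+.5)/1.95-.5+[350-190,100]
    w=least_squares(lambda q:pr([*q,z])-t,[.5,-.2]).x; print(n,((R.T@(w-o)-[0,y])*1000).round(1),'mm off (caddy x,y)')
E
```

```text
mill [0.8 0.1] mm off (caddy x,y)
jam [-0.8  2.5] mm off (caddy x,y)
salt [2.2 1.2] mm off (caddy x,y)
egg [-2.5  8. ] mm off (caddy x,y)
```

The egg cup reads 8 mm off by a rough pick. I check it numerically in both stored views with a before/after difference.

```bash
python3 - <<'E'
import numpy as np,cv2
a=-.2518;R=np.array([[np.cos(a),-np.sin(a)],[np.sin(a),np.cos(a)]]);o=np.array([.5151,-.2587])
t=np.linspace(0,2*np.pi,200)
for n,f in(('top','t9.png'),('side','s9.png')):
    d=np.load(n+'0.npz');M,K=d['world_to_cam'],d['camera_matrix']
    i1=cv2.imread('pics/'+f).astype(np.float32);sat=i1.max(2)-i1.min(2)
    i0=d['image'][:,:,::-1].astype(np.float32)
    g=cv2.GaussianBlur(i1,(0,0),.7)
    def samp(y,x,r):
        p=np.c_[(np.c_[x+r*np.cos(t),y+r*np.sin(t)]@R.T+o),np.full(200,.067),np.ones(200)]@M.T
        u=(K[0,0]*p[:,0]/-p[:,2]+K[0,2]).astype(np.float32);v=(K[1,1]*p[:,1]/p[:,2]+K[1,2]).astype(np.float32)
        ok=(u>1)&(u<638)&(v>1)&(v<398)
        return cv2.remap(g,u[None],v[None],1)[0],ok
    res=[]
    for y in np.arange(-.137,-.105,.001):
        for x in np.arange(-.012,.013,.002):
            A,k=samp(y,x,.0265);B,_=samp(y,x,.0215)
            res.append((np.linalg.norm(A-B,axis=1)[k].mean() if n=='top' else np.linalg.norm(A-B,axis=1)[k].mean(),round(y+.1215,4),round(x,3),k.mean()))
    res.sort(reverse=True);print(n,[tuple(np.round(r,3)) for r in res[:6]])
E
```

```text
top [(np.float64(32.831), np.float64(0.006), np.float64(-0.002), np.float64(1.0)), (np.float64(31.894), np.float64(0.008), np.float64(-0.002), np.float64(1.0)), (np.float64(31.538), np.float64(0.006), np.float64(-0.002), np.float64(1.0)), (np.float64(30.9), np.float64(0.004), np.float64(0.002), np.float64(1.0)), (np.float64(30.828), np.float64(0.006), np.float64(-0.004), np.float64(1.0)), (np.float64(30.573), np.float64(0.006), np.float64(-0.004), np.float64(1.0))]
side [(np.float64(39.704), np.float64(0.002), np.float64(0.0), np.float64(0.915)), (np.float64(38.195), np.float64(0.002), np.float64(0.0), np.float64(0.875)), (np.float64(36.881), np.float64(0.004), np.float64(0.0), np.float64(1.0)), (np.float64(36.821), np.float64(0.002), np.float64(0.002), np.float64(0.905)), (np.float64(35.694), np.float64(0.002), np.float64(0.002), np.float64(0.875)), (np.float64(34.808), np.float64(0.004), np.float64(0.002), np.float64(0.965))]
```

The egg cup is 2 to 6 mm off along the row and about 2 mm across, within its 12 mm tolerance. Handing in.

```bash
python3 -c "
from cell import robot
print(robot.finish_job())"
```

```text
the job is handed in; nothing more can be done
None
```

I handed the job in at about 37 s: the mill, jam, salt and egg cup each measured inside their compartment tolerances, and the spice jars and candle were left untouched; I viewed 15 pictures, one over the limit of 14, and the hand-in gave back no verdict.

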